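Hold the carousel hub on the flat of a tube rotator's shaft

ROBOT

A 7-joint arm with a two-finger parallel gripper is mounted at the origin on the work surface. World frame = base frame: x ahead of the robot, y to its left, z up, the work surface at z = 0. Lengths are in m, angles in rad, forces in N, time in s.
With the tool pointing down it reaches from about 0.425 to 0.975 m from the base axis. Payload 16.7 kg.
Tool frame: the origin (TCP) lies on the mounting face of the last link; the fingertips stand 173 mm ahead of it and the grasp point (between the pads) lies 155 mm ahead of it; z points along the fingers, x is the direction in which the jaws open and shut, and the axes are right-handed (so a half turn about z gives the same grasp; the last joint's range is limited). The gripper opens to 85 mm and grips with 20 to 120 N. Pads are 22 mm wide; open, the fingers measure 114 mm over their backs; the gripper's body (76 mm by 85 mm) begins 54 mm behind the grasp point. The pads swing forward as they close: fully open they stand 13 mm farther back than shut.
Start: joints at [1.038, 0.426, 0.074, 1.606, -0.034, 1.111, -0.067], TCP at [0.252, -0.626, 0.405] pointing down, gripper open.
Joint ranges: [-2.85, 2.85], [-0.5, 2.14], [-1.23, 1.37], [0.21, 2.46], [-1.02, 4.16], [0.16, 2.05], [-2.73, 2.73]. Speed limits (rad/s): [1.89, 1.89, 2.39, 2.39, 3.01, 3.01, 3.01].

INTERFACE

Orientations are given as a unit quaternion [x, y, z, w].
In Python, from rig import r, viewer gives the robot as it stands.
- The arm moves only by the tool play_rows, never from a script. Its argument "moves" is a list of rows, each a list of 3 entries, a list of its own where there are three numbers: the opening in per cent of the stroke, from 0 (shut) to 100 (fully open), then the shift along the world's x, y, z in m, then the turn about the world's z in degrees. A call has 1 to 8 rows; each row shifts and turns the commanded pose from where the row before left it; what a row does not reach is not made up. A row lasts 1/12 s, in which the tool goes at most 41.7 mm and 7.16 degrees, less where a joint would pass 70% of its speed; a pose out of reach is approached as far as the arm can. A call is refused whole if a number of a shift passes 0.0417 or a number of a turn 7.16, either way. A call with a gripper value outside its range is refused whole. The fingers move at their own pace and stop on an object; "newtons" is the grip in N (left out, the last holds). Time passes only in rows, so rows that do not move let the fingers close. It gives the time, the measured TCP pose, the force and the opening at its end, in the units of the state.
- r.sense(): the state, without advancing time (a new reading comes with each control period).
- viewer.snapshot(name): name is "scene" or "top" or "wrist"; returns the picture (400x640x3 uint8, blue, green, red); there is no depth.
- viewer.camera_info(name): a dict with "K" (3x3 intrinsics, pixels), "k1" (the pictures are not rectified: a ray, as slopes to the right and down, at radius r is drawn at 1 + k1 r^2 times it, then the intrinsics apply), "rvec" (rotation vector, rad) and "tvec" (3), from world to camera coordinates, as OpenCV has them; the wrist camera has in their place "mount" (4x4, takes a point from camera to tool coordinates, whose origin is the TCP and whose axes are the tool frame's). Camera axes: x right, y down, z forward; pixel columns grow to the right and rows downward; lengths in m; the calibration is good to about 2 mm. A picture is of the moment at which its call begins: read the wrist's pose just before it. camera_info takes no time and is no camera call.
- r.sign_off(): hands the job in, once; it reports no verdict.
Trained networks look in the newest picture that a camera, given by its name, has taken for a name from the list of things; names that differ only in an ending like _2 or _b are one class to them, and where a whole thing is asked for, a point or a joint stands for the part that bears it (a point fixed in the world has none). Each returns a list of dicts, best first, with "score" (0 to 1); they miss things now and then, are a little off and sometimes report something else, mostly with a low value. They report only what shows in the picture. A call takes as long as a camera call. They do not tell look-alikes from the thing itself.
- viewer.regions_of(camera, query): "region" (400x640 bool, what is visible of it) and "rect" ([left, top, right, bottom] in pixels, round what is visible of it).
- viewer.landmark_of(camera, query): "xy" ([column, row] in pixels: a listed point, or the origin of a listed thing).
The state is a dict: "t": time; "qpos": joint angles; "qvel": joint speeds; "joint_torque": joint torques, N m; "ee_pos": TCP position; "orientation": TCP orientation; "force": force on the tool from outside, world axes, zero at the start; "moment": the same for the moment, N m; "finger_gap": opening from 0.0 (shut) to 1.0 (fully open).
Only numpy, scipy, OpenCV 4.12 (cv2) and the standard library are available. Lean on these libraries where they do the work, as an engineer would, in place of code of your own. Each camera call takes 0.05 s, during which the arm holds its last target.

TASK

The tube rotator is getting its carousel hub back. With the fingers on the flat of its upright drive shaft, turn the shaft until that flat faces straight out to the control-panel side; then fit the hub over the shaft, flange down, with its set screw square over the flat, without forcing it. Finish holding the hub there in the gripper, level and with its top flush with the shaft's end, so that a colleague can tighten the screw, and leave everything else on the bench where it is.

Things in the scene. Friction and masses are not known exactly. Their poses are not given: they have to be found in the camera images.
- rotator: tube rotator, fixed on the bench: blue box 200 mm (x) by 180 mm (y), flat top 91 mm above the bench. Origin on the bench under the shaft's axis, at the middle of the box. Its -x axis points to the control-panel side (grey panel; black knob standing out to 118 mm from the axis; display, toggles). On top a dark bearing boss 48 mm across, up to 102 mm; from it the bare steel shaft rises to 162 mm
- shaft (a joint): angle of the upright drive shaft about its axis, rad; 0: its flat faces the control-panel side (the rotator's -x); grows counter-clockwise seen from above, turns without end, and starts between 0.6 and 2.3. It stays where it is left (drag about 0.05 N m)
- shaft_end (a point): centre of the shaft's upper end, 162 mm above the bench, turning with the shaft: its -x axis is the outward normal of the flat, z up. The shaft is 18 mm in diameter with one flat, 6 mm from the axis, 13 mm wide, along all its bare 60 mm, so a D-section: 15 mm across flat and back, 18 mm elsewhere. Its end has a 1 mm chamfer
- shaft_flat (a point): point on the shaft's flat, mid-width, 6 mm from the axis and 20 mm below the shaft's end; axes as shaft_end
- hub: loose aluminium carousel hub, about 0.1 to 0.2 kg, standing on its flange on the bench: flange 56 mm across, 14 mm high; above it a smooth round neck (grip here) 40 mm across, 24 mm high; 38 mm in all. Plain through bore, 20 mm. Origin at the centre of its underside, z up; its set screw lies along its -x axis (see hub_screw)
- hub_top (a point): centre of the hub's top face (38 mm above its underside); flush with the shaft's end when it coincides with shaft_end
- hub_screw (a point): outer end of the hub's dark steel set screw: on the hub's -x side, 39 mm from its axis, 7 mm above its underside. Head 9 mm across, outside the flange; the 6 mm tip stands into the bore to 7.5 mm from the axis, so the hub goes down the shaft only with the screw over the flat (within some 20 degrees)
- spacer: bystander: plain aluminium ring, 48 mm outside, 20 mm high, no screw and no flange; origin at the centre of its underside
- beaker: bystander: small glass beaker, 60 mm across, 75 mm high; origin at the centre of its underside
- tube_rack: bystander: sheet-metal rack with three capped tubes, 56 by 120 mm, 108 mm high; origin at the centre of its underside
- tip_box: bystander: grey and white pipette-tip box, 85 by 122 mm, 62 mm high; origin at the centre of its underside
- bottle: bystander: clear medium bottle with white cap, 72 mm across, 150 mm high; origin at the centre of its underside
- hex_driver: bystander: T-handle hex key lying flat, 125 mm long, black handle 85 mm; origin underneath, mid-blade
- screwdriver: bystander: grey screwdriver lying flat, 170 mm long; origin underneath
There are look-alikes about, which are no part of the job. Leave any blue look-alike of the hub alone.

How it is judged:
On the way, in this order (a step that is already met when the one before it is completed fails the run):
1. a finger presses on the shaft's flat while the flat faces the control-panel side (within 0.2 rad) (contact force between the fingers and shaft_flat_face above 1 N and angle between the x axis of shaft_end and the x axis of rotator, either way round below 0.2 rad and x of shaft_flat in the frame of rotator below -0.004 m), for 0.2 s.
2. the hub is lifted off the bench in the fingers (height (world z) of hub above 0.03 m and contact force between the fingers and hub above 1 N), for 0.2 s.
At the end, for the whole second after the job is handed in: the fingers hold the hub (over 2 N), still and upright (0.07 rad), on the shaft: axes within 3 mm, top within 3 mm of the shaft end's height, so clear of the boss; its set screw within 0.2 rad of the flat's outward normal, and the flat within 0.2 rad of the control-panel side (angle between the x axis of shaft_end and the x axis of rotator, either way round below 0.2 rad and x of shaft_flat in the frame of rotator below -0.004 m and horizontal distance between hub_top and shaft_end below 0.003 m and z of hub_top in the frame of shaft_end between -0.003 and 0.003 m and angle between the x axis of hub and the x axis of shaft_end, either way round below 0.2 rad and x of hub_screw in the frame of shaft_end below -0.03 m and angle between hub's own z axis and vertical below 0.07 rad and contact force between the fingers and hub above 2 N and linear speed of hub below 0.02 m/s); the arm keeps its last pose, push and grip.
It fails at once if the hub is forced against the shaft (over 40 N) (contact force between hub and rotator above 40 N).
It fails at once if something else on the bench is shifted (over 25 mm) (distance of any of spacer, beaker, tube_rack, tip_box, bottle, hex_driver, screwdriver from where it was at the start of the episode above 0.025 m).
It fails at once if the bottle or the beaker is tipped (angle between any of bottle, beaker's own z axis and vertical above 0.5 rad).
It also fails if it takes over 51 s, if anything falls off the work surface, if the arm or the gripper's body presses on something with over 40 N, if the wrist force passes 120 N, or if a joint passes its speed limit or range.

## Working session

There is one attempt and no reset: what is moved stays moved. The work goes in short steps, Python scripts to look and compute and a tool call to move; the robot and the scene stay as the last step left them, time stands still between calls to the robot, and variables do not carry over. Pictures are saved under pics/ and viewed, and the job is handed in when it is done.

Besides the shell and the picture viewer there is one more tool, called after "Call:" as name([rows], argument=value, ...), one row to a line, values as JSON. play_rows: Moves the arm, as the interface text tells. Its arguments: {"type":"object","properties":{"moves":{"type":"array"},"newtons":{"type":"number"}},"required":["moves"]}

```bash
ls; mkdir -p pics; python3 - <<'E'
from rig import r, viewer
import cv2
s=r.sense()
for k,v in s.items(): print(k,v)
for n in ["scene","top","wrist"]:
    im=viewer.snapshot(n); cv2.imwrite(f"pics/{n}0.png",im)
    print(n,viewer.camera_info(n))
E
```

```text
pics
t 0.0
qpos [ 1.03849793  0.42674042  0.07386217  1.60660659 -0.03410411  1.1108303
 -0.06710666]
qvel [-0.00051767 -0.00082075 -0.00137611 -0.00055781  0.00147774 -0.00141563
 -0.00018578]
joint_torque [ 3.63460276e-04 -9.49826932e+01  3.76107618e+00 -4.63519585e+01
  1.92185777e-02  1.01065243e-02  9.01455201e-05]
ee_pos [ 0.25203676 -0.62597707  0.40400536]
orientation [ 8.28694884e-01 -5.59700233e-01 -5.75225200e-04 -3.28517431e-04]
force [-0.53766928  0.69921206 -0.5647817 ]
moment [0.01227403 0.03067438 0.03370612]
finger_gap 1.0014449528091534
scene {'K': array([[440.25568838,   0.        , 323.84401076],
       [  0.        , 440.25568838, 191.48585316],
       [  0.        ,   0.        ,   1.        ]]), 'k1': -0.06863604873145539, 'rvec': array([ 1.35986003,  2.31489589, -0.82543572]), 'tvec': array([ 0.31243339, -0.25121802,  1.51024554])}
top {'K': array([[396.32228819,   0.        , 324.75654653],
       [  0.        , 396.32228819, 194.6655437 ],
       [  0.        ,   0.        ,   1.        ]]), 'k1': -0.07863305872897298, 'rvec': array([ 2.1765368 , -2.17703184,  0.11074355]), 'tvec': array([-0.08215396,  0.53884114,  1.46690366])}
wrist {'K': array([[288.69726872,   0.        , 321.27373179],
       [  0.        , 288.69726872, 198.2310818 ],
       [  0.        ,   0.        ,   1.        ]]), 'k1': -0.016994545860355873, 'mount': array([[ 9.99999821e-01,  5.84730170e-04, -1.29755251e-04,
        -2.59229653e-04],
       [-5.24576001e-04,  9.59578312e-01,  2.81441270e-01,
        -7.08735639e-02],
       [ 2.89077527e-04, -2.81441151e-01,  9.59578446e-01,
         3.04286802e-02],
       [ 0.00000000e+00,  0.00000000e+00,  0.00000000e+00,
         1.00000000e+00]])}
```

View pics/scene0.png

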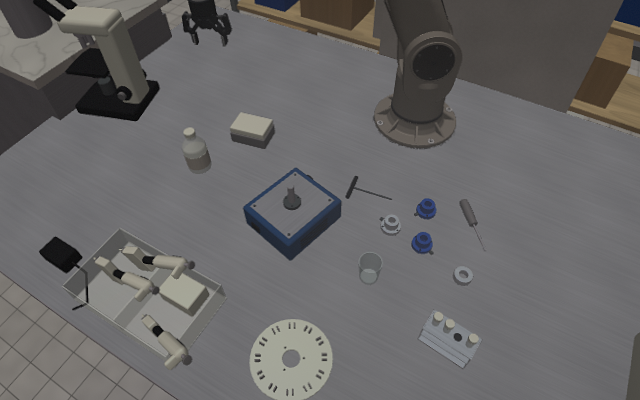

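View pics/top0.png

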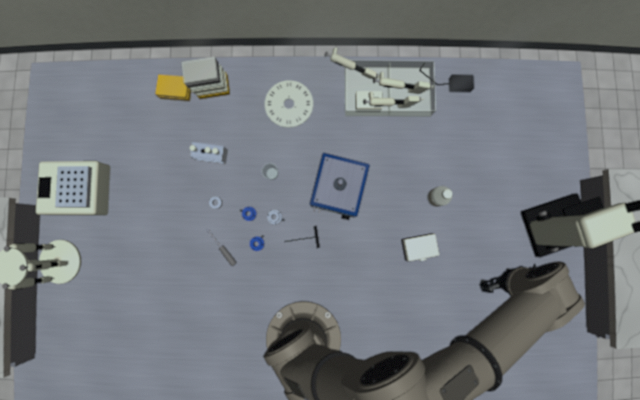

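View pics/wrist0.png

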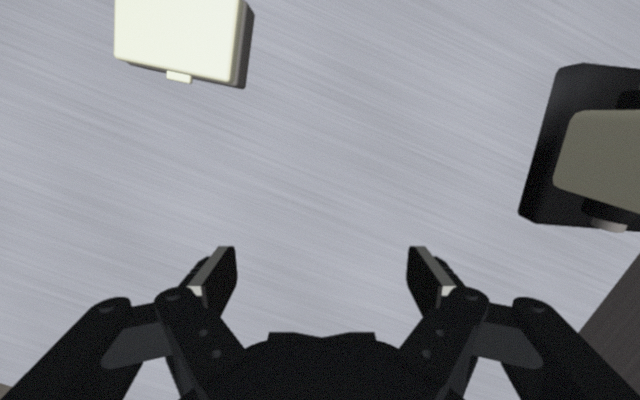

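Candidates for the hub, by scene pixel: silver hub with screw (391,224), blue look-alikes (427,208) and (422,242), plain ring spacer (463,275). By description I choose the silver one at (391,224), which is (275,216) in the top view. Next I check it in a close crop and measure.

```bash
cat > h.py <<'E'
import numpy as np, cv2
from scipy.spatial.transform import Rotation as R
from rig import r, viewer
def cam(n,s=None):
    c=viewer.camera_info(n)
    if n=="wrist":
        s=s or r.sense()
        T=np.eye(4);T[:3,:3]=R.from_quat(s["orientation"]).as_matrix();T[:3,3]=s["ee_pos"]
        Twc=T@c["mount"]
    else:
        M=np.eye(4);M[:3,:3]=cv2.Rodrigues(c["rvec"])[0];M[:3,3]=c["tvec"];Twc=np.linalg.inv(M)
    return c["K"],c["k1"],Twc
def ray(px,n,C=None):
    K,k1,T=C or cam(n)
    d=np.array([k1,0,0,0.])
    u=cv2.undistortPoints(np.array([[px]],float),K,d)[0,0]
    return T[:3,3],T[:3,:3]@np.array([u[0],u[1],1])
def at(px,z,n,C=None):
    o,d=ray(px,n,C); return o+d*(z-o[2])/d[2]
def proj(P,n,C=None):
    K,k1,T=C or cam(n)
    M=np.linalg.inv(T)
    return cv2.projectPoints(np.array(P,float).reshape(-1,1,3),cv2.Rodrigues(M[:3,:3])[0],M[:3,3],K,np.array([k1,0,0,0.]))[0].reshape(-1,2)
def tri(pairs):
    A=np.zeros((3,3));b=np.zeros(3)
    for px,n,C in pairs:
        o,d=ray(px,n,C);d=d/np.linalg.norm(d);Q=np.eye(3)-np.outer(d,d);A+=Q;b+=Q@o
    return np.linalg.solve(A,b)
E
python3 - <<'E'
from h import *
S=cv2.imread("pics/scene0.png");Tp=cv2.imread("pics/top0.png")
a=cv2.resize(S[145:265,230:450],None,fx=3.6,fy=3.6,interpolation=cv2.INTER_CUBIC)
b=cv2.resize(Tp[140:260,200:380],None,fx=4,fy=4,interpolation=cv2.INTER_CUBIC)
cv2.imwrite("pics/cs0.png",a);cv2.imwrite("pics/ct0.png",b)
for n in ["scene","top"]:
    C=cam(n)
    for q,z in [("hub",0),("hub_top",.038),("hub_screw",.007),("shaft_end",.162),("shaft_flat",.142),("rotator",0),("spacer",0),("beaker",0),("tube_rack",0),("tip_box",0),("bottle",0),("hex_driver",0),("screwdriver",0)]:
        for d in viewer.landmark_of(n,q)[:4]:
            print(n,q,round(d["score"],2),np.round(d["xy"],1),np.round(at(d["xy"],z,n,C),3))
print(r.sense()["t"])
E
```

```text
scene hub 0.75 [421.4 243.6] [0.464 0.206 0.   ]
scene hub 0.72 [388.7 227.2] [0.457 0.106 0.   ]
scene hub_top 0.89 [428.6 202.7] [0.353 0.178 0.038]
scene hub_top 0.79 [395.  219.5] [0.452 0.118 0.038]
scene hub_top 0.77 [422.8 237.4] [0.469 0.206 0.038]
scene hub_screw 0.75 [417.1 211.8] [0.374 0.157 0.007]
scene hub_screw 0.7 [429.8 253.6] [0.487 0.238 0.007]
scene hub_screw 0.67 [381.5 220.3] [0.45  0.08  0.007]
scene shaft_end 0.58 [292.3 180.5] [ 0.554 -0.138  0.162]
scene shaft_flat 0.54 [290.  189.6] [ 0.57  -0.137  0.142]
scene rotator 0.55 [296.1 224. ] [ 0.573 -0.126  0.   ]
scene spacer 0.61 [463.5 274.1] [0.498 0.337 0.   ]
scene beaker 0.92 [369.  274.8] [0.618 0.122 0.   ]
scene tube_rack 0.79 [442. 344.] [0.7   0.352 0.   ]
scene tip_box 0.96 [252.8 139. ] [ 0.352 -0.43   0.   ]
scene bottle 0.58 [200.5 163.8] [ 0.524 -0.512  0.   ]
scene hex_driver 0.54 [371.1 193.9] [0.373 0.012 0.   ]
scene screwdriver 0.81 [473.3 223.3] [0.33  0.311 0.   ]
top hub 0.62 [249.1 214.9] [0.464 0.207 0.   ]
top hub 0.55 [256.6 240.9] [0.365 0.176 0.   ]
top hub 0.53 [274.4 214.2] [0.4
[... 379 characters left out ...]
]
top shaft_end 0.44 [342.2 178.2] [ 0.583 -0.141  0.162]
top shaft_flat 0.49 [342.9 179.6] [ 0.581 -0.145  0.142]
top rotator 0.89 [342.4 186.2] [ 0.574 -0.15   0.   ]
top spacer 0.44 [219.  204.9] [0.502 0.323 0.   ]
top spacer 0.18 [283.1 221.7] [0.438 0.076 0.   ]
top beaker 0.52 [273.8 170.6] [0.634 0.114 0.   ]
top tube_rack 0.97 [211.6 153.3] [0.703 0.358 0.   ]
top tip_box 0.79 [420.1 245.1] [ 0.348 -0.446  0.   ]
top bottle 0.57 [437.6 197. ] [ 0.532 -0.518  0.   ]
top bottle 0.57 [340.1 188.6] [ 0.565 -0.141  0.   ]
top hex_driver 0.56 [301.6 238. ] [0.376 0.006 0.   ]
top screwdriver 0.74 [221.8 246.1] [0.345 0.309 0.   ]
top screwdriver 0.34 [209.2 153.5] [0.702 0.367 0.   ]
1.45
```

View pics/cs0.png

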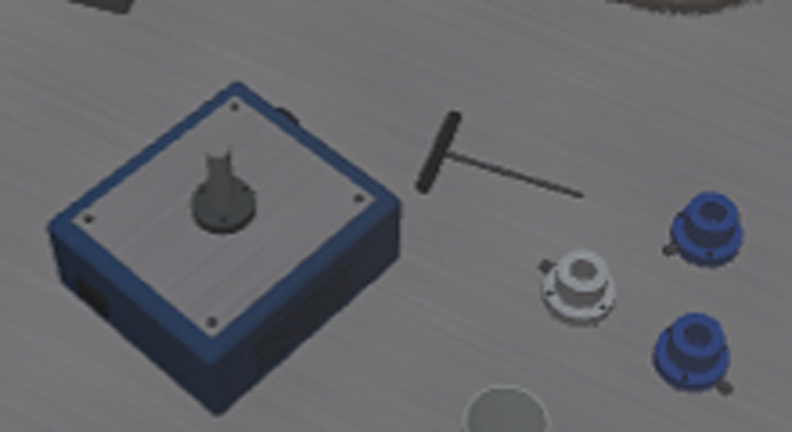

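View pics/ct0.png

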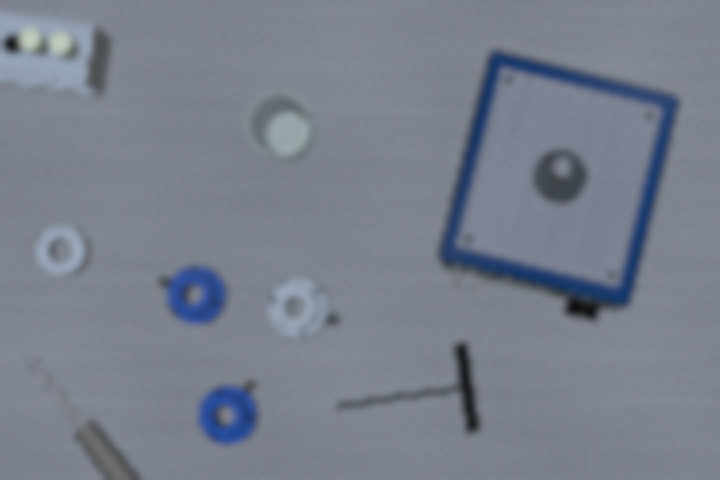

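The crops confirm it: the silver piece is a flanged hub with one dark screw (top px about (283,220)) and the ring has no screw. Now the rotator pose.

```bash
python3 - <<'E'
from h import *
C=cam("top")
px=[(np.array(p)/4+np.array([200,140])-0.4) for p in [(497,53),(677,100),(628,303),(443,258)]]
W=np.array([at(p,.091,"top",C) for p in px]);print(W.round(3));c=W.mean(0);print("c",c.round(4))
e=[np.linalg.norm(W[i]-W[(i+1)%4]) for i in range(4)];print(np.round(e,3))
v=(W[2]+W[3]-W[0]-W[1])[:2];print("-x dir deg",np.degrees(np.arctan2(v[1],v[0])))
v=(W[1]+W[2]-W[0]-W[3])[:2];print("-y dir deg",np.degrees(np.arctan2(v[1],v[0])))
C2=cam("scene")
px2=[np.array(p)/3.6+np.array([230,145])-.4 for p in [(237,82),(400,205),(217,360),(50,228)]]
W=np.array([at(p,.091,"scene",C2) for p in px2]);print(W.round(3));print("c",W.mean(0).round(4))
print("hub flange top", at((274.25-.1,216.5-.1),.014,"top",C), "screw",at((283.2,219.9),.007,"top",C))
print(at(np.array((578,288))/3.6+[229.6,144.6],.014,"scene",C2),at(np.array((545,266))/3.6+[229.6,144.6],.007,"scene",C2))
s=r.sense();x=R.from_quat(s["orientation"]).as_matrix();print(x.round(3))
E
```

```text
[[ 0.686 -0.079  0.091]
 [ 0.642 -0.242  0.091]
 [ 0.458 -0.196  0.091]
 [ 0.499 -0.03   0.091]]
c [ 0.5712 -0.1367  0.091 ]
[0.169 0.19  0.171 0.193]
-x dir deg 165.6899763621722
-y dir deg -104.23044273705678
[[ 0.459 -0.192  0.091]
 [ 0.505 -0.023  0.091]
 [ 0.685 -0.069  0.091]
 [ 0.648 -0.237  0.091]]
c [ 0.5746 -0.1303  0.091 ]
hub flange top [0.45741729 0.10889156 0.014     ] screw [0.4444475  0.07522969 0.007     ]
[0.45699209 0.10861137 0.014     ] [0.44549973 0.07618239 0.007     ]
[[ 0.374 -0.928 -0.   ]
 [-0.928 -0.374  0.   ]
 [-0.    -0.    -1.   ]]
```

Call:
play_rows([
  [100,[0.02,0.031,0],0],
  [100,[0.02,0.031,0],0],
  [100,[0.02,0.031,0],0],
  [100,[0.02,0.031,0],0],
  [100,[0.02,0.031,0],0],
  [100,[0.02,0.031,0],0],
  [100,[0.02,0.031,0],0],
  [100,[0.02,0.031,0],0],
], newtons=40)

```text
t: 2.12
ee_pos: [0.4127, -0.3765, 0.405]
orientation: [0.829, -0.56, 0.0, 0.0]
force: [0.4, 0.9, -0.1]
finger_gap: 1.001
```

Call:
play_rows([
  [100,[0.02,0.031,0],0],
  [100,[0.02,0.031,0],0],
  [100,[0.02,0.031,0],0],
  [100,[0.02,0.031,-0.01],0],
  [100,[0.02,0.031,-0.01],0],
  [100,[0.02,0.031,-0.01],0],
  [100,[0.02,0.031,-0.01],0],
  [100,[0.02,0.025,-0.01],0],
])

```text
t: 2.78
ee_pos: [0.5729, -0.1336, 0.3545]
orientation: [0.829, -0.559, 0.0, -0.0]
force: [0.9, -1.5, 0.9]
finger_gap: 0.999
```

Call:
play_rows([
  [100,[0,0,0],0],
  [100,[0,0,0],0],
  [100,[0,0,0],0],
])

```text
t: 3.03
ee_pos: [0.572, -0.1364, 0.3546]
orientation: [0.829, -0.56, -0.0, 0.0]
force: [-1.0, -0.7, 0.8]
finger_gap: 1.002
```

```bash
python3 - <<'E'
from h import *
s=r.sense();print(s["t"],s["ee_pos"],s["qpos"],s["force"])
C=cam("wrist",s)
im=viewer.snapshot("wrist");cv2.imwrite("pics/w1.png",im)
P=proj([[.573,-.134,.162],[.573,-.134,.102]],"wrist",C);print(P)
for q,z in [("shaft_end",.162),("shaft_flat",.142)]:
    for d in viewer.landmark_of("wrist",q): print(q,d["score"],d["xy"],at(d["xy"],z,"wrist",C))
E
```

```text
3.0333 [ 0.57196852 -0.13641568  0.35462284] [ 0.28461929  0.34415495 -0.1976094   1.84458736  0.08118225  0.96100731
 -1.13625087] [-1.00210653 -0.67803582  0.7710668 ]
[[318.6513571  232.01494037]
 [319.31995036 202.66691715]]
shaft_end 0.7 [315.5, 235.8] [ 0.56997127 -0.13314542  0.162     ]
shaft_flat 0.59 [326.1, 227.7] [ 0.56985535 -0.14050597  0.142     ]
```

View pics/w1.png

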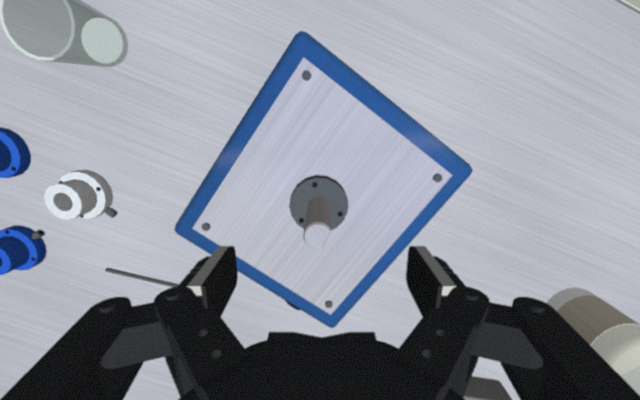

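```bash
python3 - <<'E'
from h import *
im=cv2.imread("pics/w1.png")
c=im[165:260,275:365]
cv2.imwrite("pics/w1c.png",cv2.resize(cv2.convertScaleAbs(c,alpha=1.3),None,fx=6,fy=6,interpolation=cv2.INTER_CUBIC))
E
```

```text
(no output)
```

View pics/w1c.png

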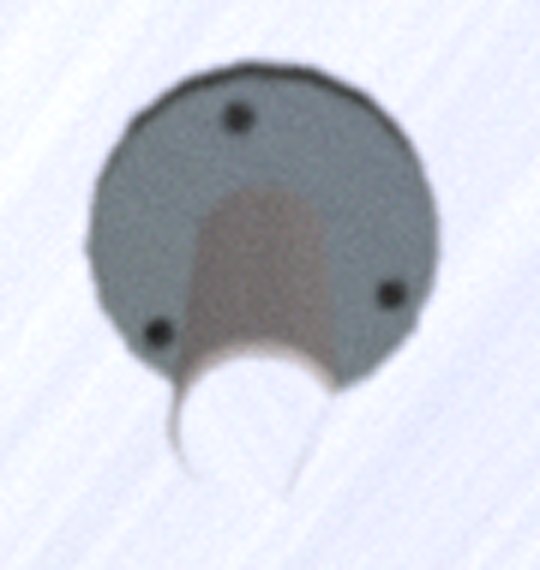

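```bash
python3 - <<'E'
from h import *
im=cv2.imread("pics/w1.png")
c=im[215:255,295:340].astype(float)
c=np.clip((c-170)*3.2,0,255).astype(np.uint8)
cv2.imwrite("pics/w1d.png",cv2.resize(c,None,fx=12,fy=12,interpolation=cv2.INTER_CUBIC))
E
```

```text
(no output)
```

View pics/w1d.png

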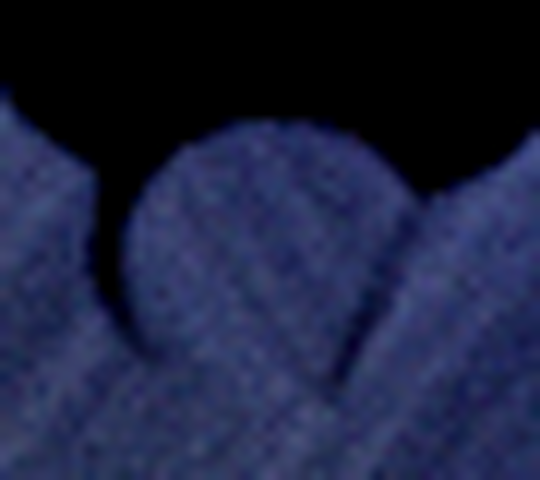

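```bash
python3 - <<'E'
from h import *
C=cam("wrist")
f=lambda x,y,z=.162: at((295+x/12-.46,215+y/12-.46),z,"wrist",C)
for a,b in [((420,205),(338,385)),((405,215),(328,385))]:
    A=f(*a);B=f(*b);v=(B-A)[:2];L=np.hypot(*v)
    n=np.array([-v[1],v[0]])/L
    c=np.array([.5722,-.1343])
    if n@((A+B)[:2]/2-c)<0:n=-n
    print(L,"normal deg",np.degrees(np.arctan2(n[1],n[0])),"dist from c",n@(A[:2]-c))
# top circle fit at chamfer inner edge
pts=np.array([f(*p)[:2] for p in [(122,260),(135,200),(175,150),(235,122),(290,118),(340,130),(385,160),(415,195),(130,310),(155,350)]])
A=np.c_[2*pts,np.ones(len(pts))];x=np.linalg.lstsq(A,(pts**2).sum(1),rcond=None)[0]
print("circle",x[:2],np.sqrt(x[2]+x[0]**2+x[1]**2))
# box corners via wrist
W=np.array([at(p,.091,"wrist",C) for p in [(303,33),(471,168),(333,326),(177,229)]]);print(W.round(4),W.mean(0))
v=(W[2]+W[3]-W[0]-W[1])[:2];print(np.degrees(np.arctan2(v[1],v[0])))
v=(W[1]+W[2]-W[0]-W[3])[:2];print(np.degrees(np.arctan2(v[1],v[0])))
# screws on the top plate
W=np.array([at(p,.091,"wrist",C) for p in [(306.5,75.5),(437,177.5),(328,304),(206,226.5)]]);print(W.round(4),W.mean(0))
v=(W[2]+W[3]-W[0]-W[1])[:2];print(np.degrees(np.arctan2(v[1],v[0])))
v=(W[1]+W[2]-W[0]-W[3])[:2];print(np.degrees(np.arctan2(v[1],v[0])))
# hub
print("hub top",at((64,204),.038,"wrist",C),"screw",at((112,213),.007,"wrist",C))
for q in ["hub_top","hub_screw"]:
    for d in viewer.landmark_of("wrist",q): print(q,d["score"],d["xy"],at(d["xy"],.038 if q=="hub_top" else .007,"wrist",C))
E
```

```text
0.010824770432346878 normal deg -90.63027802081278 dist from c 0.00675402798395361
0.010226947712497677 normal deg -90.553558738784 dist from c 0.006267817267400361
circle [ 0.56971969 -0.13548215] 0.007911852182329298
[[ 0.6849 -0.0775  0.091 ]
 [ 0.6437 -0.241   0.091 ]
 [ 0.4578 -0.1951  0.091 ]
 [ 0.5008 -0.0296  0.091 ]] [ 0.57180337 -0.13580095  0.091     ]
165.7939444473356
-104.35336048244348
[[ 0.659  -0.0902  0.091 ]
 [ 0.6261 -0.2186  0.091 ]
 [ 0.4793 -0.1811  0.091 ]
 [ 0.5126 -0.0527  0.091 ]] [ 0.5692462  -0.13565736  0.091     ]
165.64321416128527
-104.45281973878414
hub top [0.45245522 0.10752491 0.038     ] screw [0.44268536 0.07594778 0.007     ]
hub_top 0.68 [63.6, 202.3] [0.45421405 0.10818252 0.038     ]
hub_screw 0.78 [39.4, 227.9] [0.39024637 0.15536193 0.007     ]
hub_screw 0.77 [120.3, 214.8] [0.44414605 0.06632239 0.007     ]
```

The wrist crop shows the shaft's end at about (316,236), with the flat's edge on its right-hand lower side, so its normal is at about -90.6° in world. The panel side is at 165.7°, so the shaft angle is about 1.81 rad, which is inside the given range. I turn the wrist by +157.5° so that q7 has room for the turn back.

Call:
play_rows([
  [100,[-0.002,0.0024,0],7.16],
  [100,[0,0,0],7.16],
  [100,[0,0,0],7.16],
  [100,[0,0,0],7.16],
  [100,[0,0,0],7.16],
  [100,[0,0,0],7.16],
  [100,[0,0,0],7.16],
  [100,[0,0,0],7.16],
])

```text
t: 3.95
ee_pos: [0.5699, -0.1344, 0.355]
orientation: [0.996, -0.091, 0.0, 0.0]
force: [0.1, 0.3, 0.3]
finger_gap: 1.002
```

Call:
play_rows([
  [100,[0,0,0],7.16],
  [100,[0,0,0],7.16],
  [100,[0,0,0],7.16],
  [100,[0,0,0],7.16],
  [100,[0,0,0],7.16],
  [100,[0,0,0],7.16],
  [100,[0,0,0],7.16],
  [100,[0,0,0],7.16],
])

```text
t: 4.62
ee_pos: [0.5698, -0.1344, 0.355]
orientation: [0.918, 0.397, 0.0, 0.0]
force: [-0.1, -0.2, -0.4]
finger_gap: 1.0
```

Call:
play_rows([
  [100,[0,0,0],7.16],
  [100,[0,0,0],7.16],
  [100,[0,0,0],7.16],
  [100,[0,0,0],7.16],
  [100,[0,0,0],7.16],
  [100,[0,0,0],7.16],
  [100,[0,0,0],0],
  [100,[0,0,0],0],
])

```text
t: 5.28
ee_pos: [0.5699, -0.1344, 0.3548]
orientation: [0.712, 0.702, -0.0, 0.0]
force: [0.1, 0.7, -0.3]
finger_gap: 0.999
```

```bash
python3 - <<'E'
from h import *
s=r.sense();print(s["t"],s["ee_pos"],s["qpos"],s["force"]); print(R.from_quat(s["orientation"]).as_matrix().round(3))
C=cam("wrist",s)
im=viewer.snapshot("wrist");cv2.imwrite("pics/w2.png",im)
P=proj([[.570,-.1356,.162]],"wrist",C)[0];print(P)
u,v=P.astype(int)
c=im[v-25:v+25,u-30:u+30].astype(float)
np.save("pics/o.npy",[u-30,v-25])
c=np.clip((c-np.percentile(c,2))*255/(np.percentile(c,99)-np.percentile(c,2)),0,255).astype(np.uint8)
cv2.imwrite("pics/w2c.png",cv2.resize(c,None,fx=12,fy=12,interpolation=cv2.INTER_CUBIC))
print(u-30,v-25)
E
```

```text
5.2833 [ 0.56988768 -0.13440539  0.35476476] [ 0.70272893  0.42344786 -0.73600464  1.82520284  0.32991376  1.01901556
  1.39098104] [ 0.07203805  0.66308845 -0.27105293]
[[ 0.015  1.     0.   ]
 [ 1.    -0.015 -0.   ]
 [-0.     0.    -1.   ]]
[319.12773153 236.89075268]
289 211
```

View pics/w2.png

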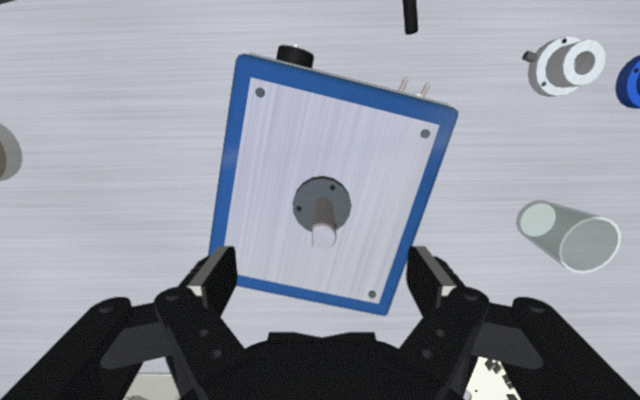

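View pics/w2c.png

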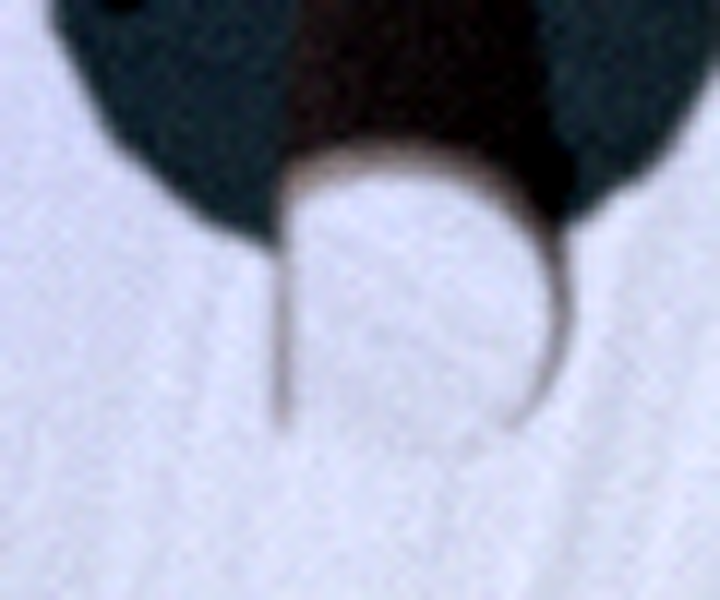

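The view now shows the flat on the left of the shaft's end, its edge vertical at column 312 and the back at 336, so the jaws are square to it. The centre of the D is about 1.4 mm off along +y. I correct that and descend.

Call:
play_rows([
  [100,[0,0.0013,-0.01],0],
  [100,[0,0,-0.02],0],
  [100,[0,0,-0.02],0],
  [100,[0,0,-0.015],0],
  [0,[0,0,0],0],
  [0,[0,0,0],0],
  [0,[0,0,0],0],
  [0,[0,0,0],0],
], newtons=25)

```text
t: 6.0
ee_pos: [0.5705, -0.1323, 0.2907]
orientation: [0.711, 0.703, 0.0, 0.001]
force: [0.7, 0.1, 0.5]
finger_gap: 0.454
```

Call:
play_rows([
  [0,[0,0,0],0],
  [0,[0,0,0],0],
  [0,[0,0,0],0],
  [0,[0,0,0],0],
  [0,[0,0,0],0],
  [0,[0,0,0],0],
])

```text
t: 6.5
ee_pos: [0.5703, -0.1328, 0.2905]
orientation: [0.711, 0.703, 0.0, 0.001]
force: [-1.7, -2.2, 6.3]
finger_gap: 0.17
```

Call:
play_rows([
  [0,[0.0002,0,0],-7.16],
  [0,[0.0002,0,0],-7.16],
  [0,[0.0002,-0.0001,0],-7.16],
  [0,[0.0002,-0.0001,0],-7.16],
  [0,[0.0001,-0.0001,0],-7.16],
  [0,[0.0001,-0.0001,0],-7.16],
  [0,[0.0001,-0.0001,0],-7.16],
  [0,[0.0001,-0.0002,0],-7.16],
])

```text
t: 7.17
ee_pos: [0.5716, -0.1332, 0.2905]
orientation: [0.962, 0.274, 0.001, 0.0]
force: [-0.4, -0.3, 3.8]
finger_gap: 0.17
```

Call:
play_rows([
  [0,[0.0001,-0.0002,0],-7.16],
  [0,[0.0001,-0.0002,0],-7.16],
  [0,[0,-0.0002,0],-7.16],
  [0,[0,-0.0002,0],-7.16],
  [0,[0,-0.0002,0],-7.16],
  [0,[0,-0.0002,0],-7.16],
  [0,[0,0,0],-3.4],
  [0,[0,0,0],0],
])

```text
t: 7.83
ee_pos: [0.572, -0.1342, 0.2905]
orientation: [0.992, -0.125, 0.001, 0.0]
force: [2.7, -0.1, 4.6]
finger_gap: 0.172
```

Call:
play_rows([
  [0,[0,0,0],0],
  [0,[0,0,0],0],
  [0,[0,0,0],0],
  [0,[0,0,0],0],
])

```text
t: 8.17
ee_pos: [0.572, -0.1342, 0.2905]
orientation: [0.993, -0.122, 0.001, -0.0]
force: [3.0, 0.3, 6.8]
finger_gap: 0.169
```

```bash
python3 - <<'E'
from h import *
s=r.sense();print(s["t"],s["ee_pos"],s["qpos"],s["force"],s["moment"],s["finger_gap"]); m=R.from_quat(s["orientation"]).as_matrix();print(np.degrees(np.arctan2(m[1,0],m[0,0])),m[:,2])
im=viewer.snapshot("wrist");cv2.imwrite("pics/w3.png",im)
E
```

```text
8.1667 [ 0.5720164  -0.13424194  0.29047263] [ 0.35654446  0.42771124 -0.29562332  1.89195831  0.16225442  0.84316372
 -0.26648419] [3.02985719 0.25485867 6.79970087] [ 0.0858935  -0.44528416 -0.05375462] 0.16857585329662075
-14.007328329318563 [ 1.82301082e-03  5.49904306e-05 -9.99998337e-01]
```

View pics/w3.png

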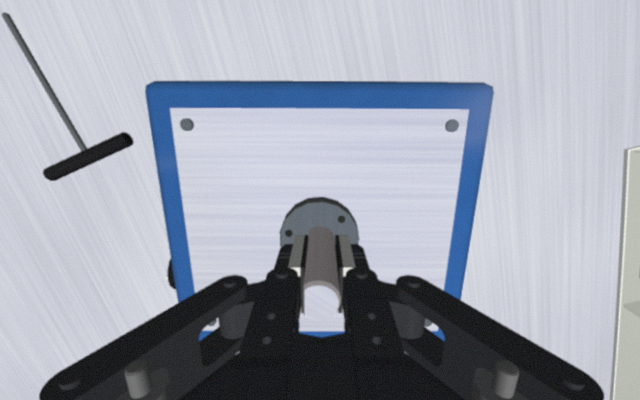

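The jaws are square to the box (its edge is level at row 85) and the knob side is on the left, with the flat held there at tool yaw -14.0°. I release, rise and go to the hub.

Call:
play_rows([
  [80,[0,0,0],0],
  [80,[0,0,0],0],
  [80,[0,0,0],0],
  [80,[0,0,0.015],0],
  [80,[0,0,0.03],0],
  [80,[0,0,0.03],0],
  [80,[-0.0145,0.032,0],-7.1],
  [80,[-0.0145,0.032,0],-7.1],
])

```text
t: 8.88
ee_pos: [0.5425, -0.0711, 0.366]
orientation: [0.969, -0.249, 0.001, -0.0]
force: [-0.0, 1.1, -0.1]
finger_gap: 0.8
```

```bash
python3 - <<'E'
from h import *
s=r.sense();print(s["t"],s["ee_pos"],s["force"],s["moment"],s["finger_gap"]); m=R.from_quat(s["orientation"]).as_matrix();print(np.degrees(np.arctan2(m[1,0],m[0,0])),m[:,2])
C=cam("wrist",s);im=viewer.snapshot("wrist");cv2.imwrite("pics/w4.png",im)
E
```

```text
8.8833 [ 0.54252719 -0.07114628  0.36601863] [-0.03847898  1.0841901  -0.08293919] [ 0.11642608 -0.00985037 -0.03861856] 0.7997807357966973
-28.81053824681475 [ 2.46634620e-03 -2.79607230e-04 -9.99996919e-01]
```

View pics/w4.png

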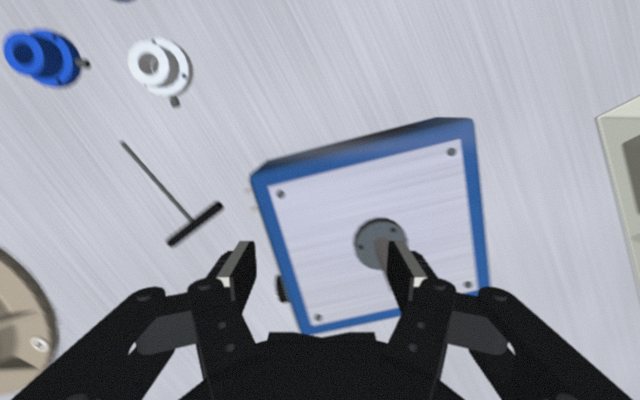

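Call:
play_rows([
  [80,[-0.0143,0.03,0],-6.2],
  [80,[-0.0143,0.03,0],-6.2],
  [80,[-0.0143,0.03,0],-6.2],
  [80,[-0.0143,0.03,0],-6.2],
  [80,[-0.0143,0.03,-0.02],-6.2],
  [80,[-0.0143,0.03,-0.02],-6.2],
  [80,[0,0,-0.02],0],
  [80,[0,0,0],0],
])

```text
t: 9.6
ee_pos: [0.457, 0.1068, 0.3046]
orientation: [0.846, -0.534, -0.002, 0.002]
force: [-0.3, -0.8, 0.3]
finger_gap: 0.804
```

Call:
play_rows([
  [80,[0,0,0],0],
  [80,[0,0,0],0],
])

```text
t: 9.77
ee_pos: [0.4594, 0.1051, 0.3081]
orientation: [0.845, -0.535, 0.0, -0.0]
force: [0.3, -0.3, 1.0]
finger_gap: 0.798
```

```bash
python3 - <<'E'
from h import *
s=r.sense();print(s["t"],s["ee_pos"],s["force"],s["finger_gap"]); m=R.from_quat(s["orientation"]).as_matrix();print(np.degrees(np.arctan2(m[1,0],m[0,0])),m[:,2])
C=cam("wrist",s);im=viewer.snapshot("wrist");cv2.imwrite("pics/w5.png",im)
print(proj([[.4565,.1082,.038],[.4565,.1082,.014]],"wrist",C))
for q,z in [("hub_top",.038),("hub_screw",.007)]:
    for d in viewer.landmark_of("wrist",q): print(q,d["score"],d["xy"],at(d["xy"],z,"wrist",C))
E
```

```text
9.7667 [0.45937508 0.10509039 0.30809201] [ 0.27423431 -0.29208375  1.03502899] 0.7984608529483099
-64.75368489889323 [ 4.04100980e-04 -6.42313985e-05 -9.99999916e-01]
[[316.91877233 200.40552016]
 [317.28933961 193.09705615]]
hub_top 0.98 [205.9, 265.8] [0.35457433 0.17487639 0.038     ]
hub_top 0.97 [313.2, 202.6] [0.45331555 0.11027946 0.038     ]
hub_top 0.92 [214.8, 141.0] [0.46682545 0.20545365 0.038     ]
hub_screw 0.98 [247.1, 230.8] [0.38857556 0.15495419 0.007     ]
hub_screw 0.94 [191.0, 104.0] [0.48139243 0.24489143 0.007     ]
hub_screw 0.76 [345.2, 218.2] [0.44309987 0.07131077 0.007     ]
```

View pics/w5.png

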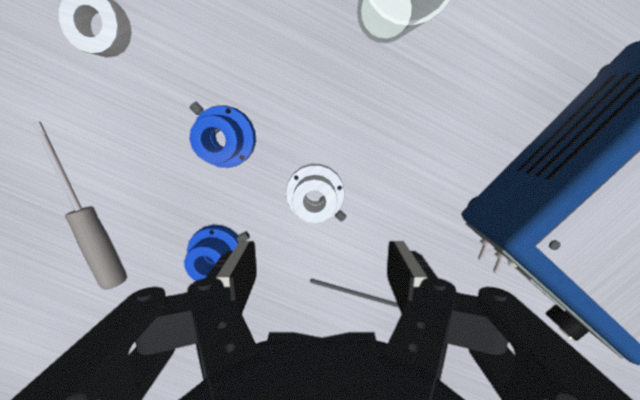

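```bash
python3 - <<'E'
from h import *
im=cv2.imread("pics/w5.png")[155:230,275:360].astype(float)
c=np.clip((im-60)*1.5,0,255)
c=np.clip((im-120)*1.9,0,255).astype(np.uint8)
cv2.imwrite("pics/w5c.png",cv2.resize(c,None,fx=8,fy=8,interpolation=cv2.INTER_CUBIC))
E
```

```text
(no output)
```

View pics/w5c.png

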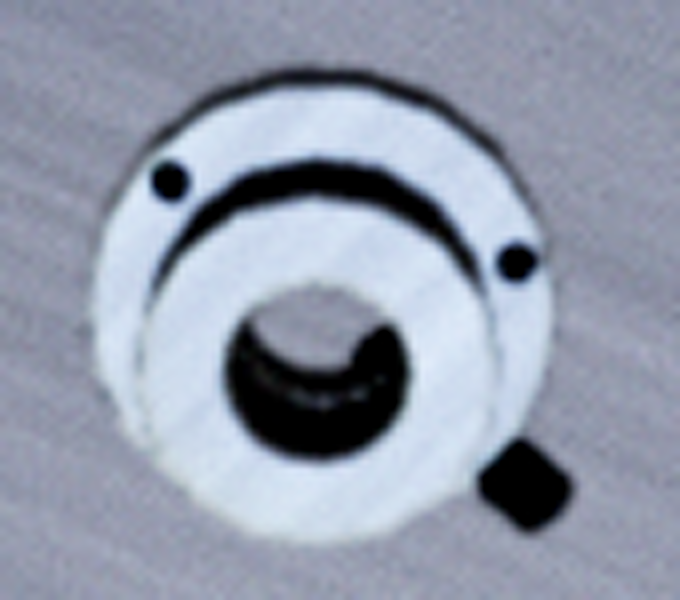

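```bash
python3 - <<'E'
from h import *
C=cam("wrist")
f=lambda x,y,z: at((275+x/8-.44,155+y/8-.44),z,"wrist",C)
c=f(318.5,371.5,.038);print("hub c",c)
c2=f((92+552)/2,0,.014)
for p,z in [((526,486),.010),((526,486),.007),((552,511),.007)]:
    w=f(*p,z);d=(w-c)[:2];print(w.round(4),np.hypot(*d),np.degrees(np.arctan2(d[1],d[0])))
for a,b in [((170,181),(516,262))]:
    A=f(*a,.014);B=f(*b,.014);print(A,B,[np.degrees(np.arctan2(*(q-c)[[1,0]])) for q in (A,B)])
s=r.sense();m=R.from_quat(s["orientation"]).as_matrix();p=s["ee_pos"]
print("tool coords of hub",m.T@(c-p))
E
```

```text
hub c [0.45530809 0.10998933 0.038     ]
[0.4449 0.0778 0.01  ] 0.033885246807862396 -107.93635102987949
[0.444  0.0771 0.007 ] 0.03477707683532268 -108.98776902918456
[0.4424 0.0727 0.007 ] 0.039452984378037494 -109.08398673496939
[0.46217126 0.13284573 0.014     ] [0.47061967 0.09205591 0.014     ] [np.float64(73.2863851818264), np.float64(-49.509244195900855)]
tool coords of hub [-0.00631534  0.0019494   0.27024192]
```

Wrist crop: bore and neck are concentric at about px (314.8,201), the screw head is at the lower right. Hub centre is (0.455, 0.110) and the screw points at -109°. I descend, do a centring squeeze here, then turn 90° and take the real grip.

Call:
play_rows([
  [80,[-0.0041,0.0049,-0.01],0],
  [80,[0,0,-0.025],0],
  [80,[0,0,-0.03],0],
  [80,[0,0,-0.03],0],
  [80,[0,0,-0.02],0],
  [80,[0,0,-0.005],0],
  [60,[0,0,0],0],
  [30,[0,0,0],0],
], newtons=20)

```text
t: 10.58
ee_pos: [0.4548, 0.1109, 0.1879]
orientation: [0.845, -0.536, 0.0, -0.0]
force: [0.4, 0.3, -0.4]
finger_gap: 0.529
```

Call:
play_rows([
  [30,[0,0,0],0],
  [30,[0,0,0],0],
  [30,[0,0,0],0],
  [30,[0,0,0],0],
])

```text
t: 10.92
ee_pos: [0.4551, 0.1107, 0.1884]
orientation: [0.844, -0.536, 0.001, -0.001]
force: [-2.1, -0.9, 10.3]
finger_gap: 0.458
```

Call:
play_rows([
  [75,[0,0,0],0],
  [75,[0,0,0],0],
  [75,[0,0,0],0],
  [75,[0,0,0],7.1],
  [75,[0,0,0],7.1],
  [75,[0,0,0],7.1],
  [75,[0,0,0],7.1],
  [75,[0,0,0],7.1],
])

```text
t: 11.58
ee_pos: [0.4547, 0.1107, 0.1874]
orientation: [0.968, -0.25, 0.0, -0.0]
force: [0.3, -0.3, -1.2]
finger_gap: 0.753
```

Call:
play_rows([
  [75,[0,0,0],7.1],
  [75,[0,0,0],7.1],
  [75,[0,0,0],7.1],
  [75,[0,0,0],7.1],
  [75,[0,0,0],7.1],
  [75,[0,0,0],7.1],
  [75,[0,0,0],7.1],
  [75,[0,0,0],4.8],
])

```text
t: 12.25
ee_pos: [0.4547, 0.1105, 0.1874]
orientation: [0.975, 0.222, 0.0, 0.0]
force: [-0.7, -0.5, 0.0]
finger_gap: 0.753
```

```bash
python3 - <<'E'
from h import *
s=r.sense();print(s["t"],s["ee_pos"],s["force"],s["finger_gap"],s["qpos"]); m=R.from_quat(s["orientation"]).as_matrix();print(np.degrees(np.arctan2(m[1,0],m[0,0])),m[:,2])
C=cam("wrist",s);im=viewer.snapshot("wrist");cv2.imwrite("pics/w6.png",im)
E
```

```text
12.25 [0.4547137  0.11053637 0.18735448] [-0.68918938 -0.51278357  0.02627571] 0.7532274273311172 [ 0.18501041  0.50934844 -0.66663497  2.18876959  0.55207813  0.61252991
 -0.43662711]
25.615208644244213 [ 4.83159700e-05 -2.83842105e-06 -9.99999999e-01]
```

View pics/w6.png

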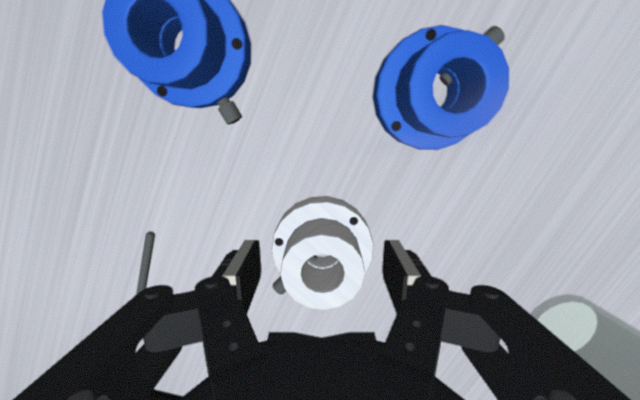

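The hub is still upright between the pads at about (320,270) and the blue ones are untouched. Now the real grip.

Call:
play_rows([
  [30,[0,0,0],0],
  [30,[0,0,0],0],
  [30,[0,0,0],0],
  [30,[0,0,0],0],
  [30,[0,0,0],0],
  [30,[0,0,0],0],
], newtons=50)

```text
t: 12.8
ee_pos: [0.4546, 0.1107, 0.1876]
orientation: [0.976, 0.217, 0.0, 0.0]
force: [-2.3, -1.9, 9.2]
finger_gap: 0.454
```

```bash
python3 - <<'E'
from h import *
s=r.sense();print(s["t"],s["ee_pos"],s["force"],s["moment"],s["finger_gap"]); m=R.from_quat(s["orientation"]).as_matrix();print(np.degrees(np.arctan2(m[1,0],m[0,0])),m[:,2])
C=cam("wrist",s);im=viewer.snapshot("wrist");cv2.imwrite("pics/w7.png",im)
c=im[185:320,250:390];cv2.imwrite("pics/w7c.png",cv2.resize(c,None,fx=5,fy=5,interpolation=cv2.INTER_CUBIC))
E
```

```text
12.8 [0.45464497 0.11070586 0.18762112] [-2.26482896 -1.86086891  9.23435082] [-0.38941312  0.52786838  0.07455364] 0.4541983714775883
25.084374583666854 [ 2.63680037e-04 -6.65173242e-04 -9.99999744e-01]
```

View pics/w7c.png

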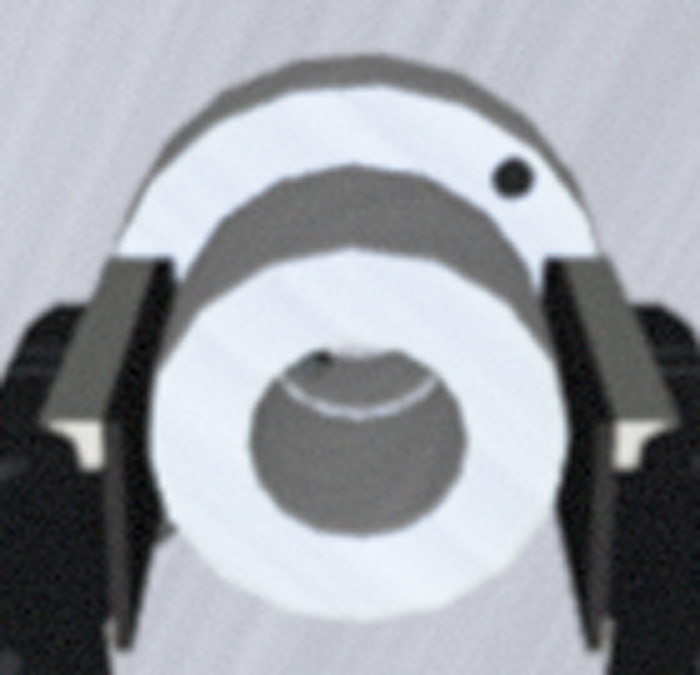

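```bash
python3 - <<'E'
from h import *
s=r.sense();C=cam("wrist",s);m=R.from_quat(s["orientation"]).as_matrix()
f=lambda x,y,z: at((250+x/5-.4,185+y/5-.4),z,"wrist",C)
for nm,p in [("bore",(358,442)),("neck",(360,433))]:
    c=f(*p,.038);print(nm,c, m.T@(c-s["ee_pos"]))
h=f(512,177,.014);tc=s["ee_pos"];
for cc in (c,tc):
    d=(h-cc)[:2];print("hole",h,np.hypot(*d),np.degrees(np.arctan2(d[1],d[0])))
E
```

```text
bore [0.45412877 0.11076838 0.038     ] [-0.00043101 -0.00041849  0.14964581]
neck [0.453896  0.1117034 0.038    ] [-0.0002455  -0.00136402  0.14964509]
hole [0.46148839 0.1333188  0.014     ] 0.022910040278789727 70.6462217077252
hole [0.46148839 0.1333188  0.014     ] 0.02365435695512017 73.1972904964067
```

Call:
play_rows([
  [30,[0,0,0.005],0],
  [30,[0,0,0.015],0],
  [30,[0,0,0.03],0],
  [30,[0,0,0.035],0],
  [30,[0,0,0.035],0],
  [30,[0,0,0.035],0],
  [30,[0,0,0.03],0],
  [30,[0,0,0.015],0],
])

```text
t: 13.52
ee_pos: [0.4547, 0.1114, 0.391]
orientation: [0.976, 0.218, 0.002, 0.0]
force: [0.9, 0.7, -1.2]
finger_gap: 0.453
```

Call:
play_rows([
  [30,[0.005,-0.01,0],-4],
  [30,[0.01,-0.021,0],-7.1],
  [30,[0.01,-0.021,0],-7.1],
  [30,[0.01,-0.021,0],-7.1],
  [30,[0.01,-0.021,0],-7.1],
  [30,[0.01,-0.021,0],-7.1],
  [30,[0.01,-0.021,0],-7.1],
  [30,[0.01,-0.021,0],-7.1],
])

```text
t: 14.18
ee_pos: [0.5298, -0.0472, 0.3875]
orientation: [0.968, -0.25, -0.0, -0.0]
force: [0.2, 0.4, -1.8]
finger_gap: 0.45
```

Call:
play_rows([
  [30,[0.01,-0.021,0],-7.1],
  [30,[0.01,-0.021,0],-7.1],
  [30,[0.009,-0.021,0],-7.1],
  [30,[0.006,-0.014,0],-7.1],
  [30,[0.004,-0.008,0],-3.4],
  [30,[0,0,0],0],
  [30,[0,0,0],0],
  [30,[0,0,0],0],
])

```text
t: 14.85
ee_pos: [0.5684, -0.1303, 0.3874]
orientation: [0.866, -0.501, -0.0, -0.0]
force: [0.5, -0.4, -1.8]
finger_gap: 0.451
```

```bash
python3 - <<'E'
from h import *
s=r.sense();print(s["t"],s["ee_pos"],s["force"],s["moment"],s["finger_gap"],s["qpos"]); m=R.from_quat(s["orientation"]).as_matrix();print(np.degrees(np.arctan2(m[1,0],m[0,0])),m[:,2])
for n in ["wrist","scene"]:
    im=viewer.snapshot(n);cv2.imwrite(f"pics/{n}8.png",im)
cv2.imwrite("pics/scene8c.png",cv2.resize(im[100:270,200:420],None,fx=3.5,fy=3.5,interpolation=cv2.INTER_CUBIC))
E
```

```text
14.85 [ 0.56838932 -0.13027372  0.38739377] [ 0.4708652  -0.41851999 -1.82327336] [ 0.00941547 -0.00158329 -0.00942554] 0.4508767543676443 [ 0.49953122  0.33095084 -0.47243814  1.81051919  0.17166921  1.04087413
 -1.08706065]
-60.100038063829494 [-2.00736624e-04  4.85884136e-04 -9.99999862e-01]
```

View pics/wrist8.png

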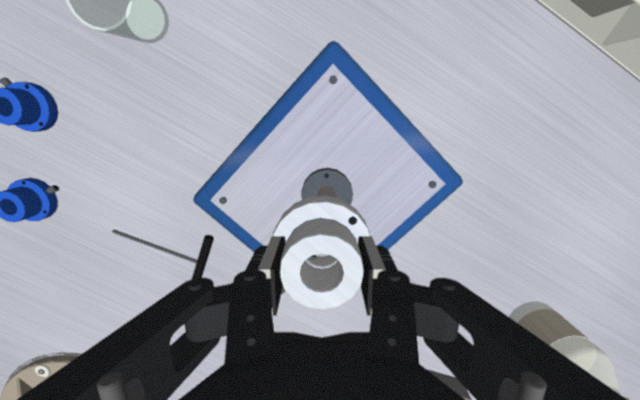

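View pics/scene8c.png

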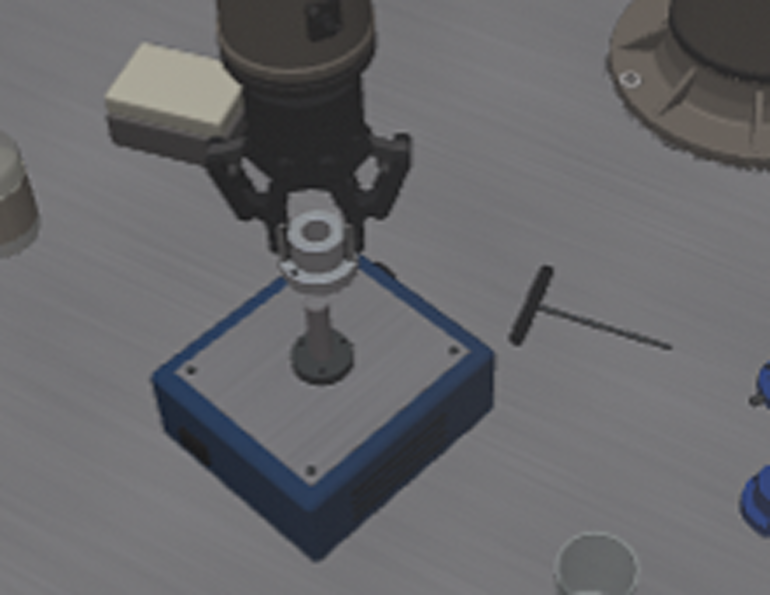

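The hub is in the pads, level, above the shaft, with its screw on the far (panel) side. I correct xy by (+2.1, -3.7) mm and come down to just above the shaft's end.

Call:
play_rows([
  [30,[0.0021,-0.0037,0],0],
  [30,[0,0,-0.01],0],
  [30,[0,0,-0.012],0],
  [30,[0,0,-0.01],0],
  [30,[0,0,0],0],
  [30,[0,0,0],0],
])

```text
t: 15.45
ee_pos: [0.5705, -0.1349, 0.3542]
orientation: [0.865, -0.502, -0.001, 0.0]
force: [0.1, -0.3, -1.9]
finger_gap: 0.45
```

```bash
python3 - <<'E'
from h import *
s=r.sense();print(s["t"],s["ee_pos"],s["force"],s["moment"],s["finger_gap"])
im=viewer.snapshot("wrist");cv2.imwrite("pics/w9.png",im)
c=im[200:310,270:375].astype(float);c=np.clip(c*1.6,0,255).astype(np.uint8)
cv2.imwrite("pics/w9c.png",cv2.resize(c,None,fx=5,fy=5,interpolation=cv2.INTER_CUBIC))
im=viewer.snapshot("scene")
cv2.imwrite("pics/s9c.png",cv2.resize(im[130:230,240:350],None,fx=6,fy=6,interpolation=cv2.INTER_CUBIC))
E
```

```text
15.45 [ 0.57052748 -0.13491494  0.3541711 ] [ 0.13390761 -0.28841634 -1.87826249] [ 0.0071733  -0.02079137 -0.04868805] 0.4497340785238859
```

View pics/w9c.png

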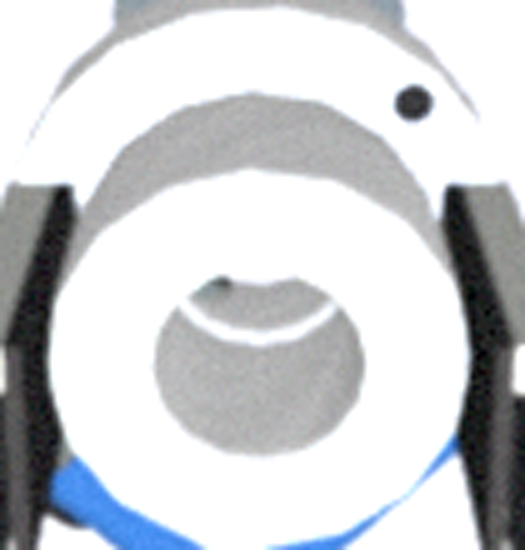

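View pics/s9c.png

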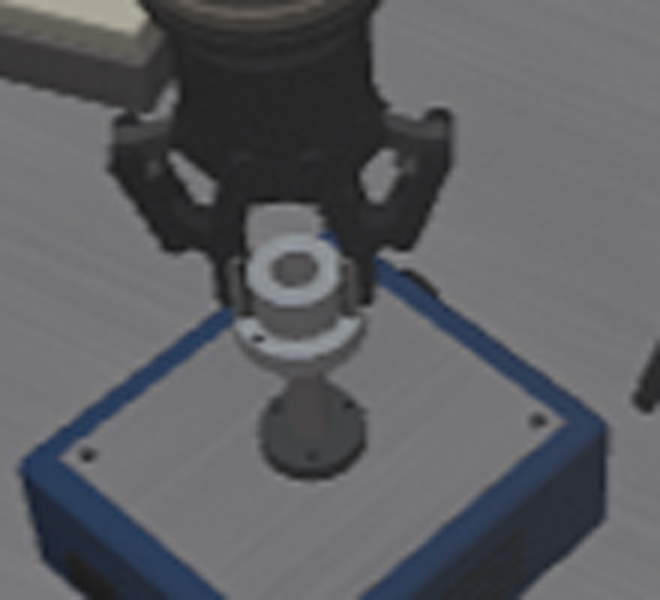

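Call:
play_rows([
  [30,[0,0.0006,0],0],
  [30,[0,0,-0.001],0],
  [30,[0,0,-0.001],0],
  [30,[0,0,-0.001],0],
  [30,[0,0,-0.001],0],
  [30,[0,0,-0.001],0],
])

```text
t: 16.05
ee_pos: [0.5708, -0.1344, 0.3503]
orientation: [0.865, -0.502, 0.0, -0.0]
force: [0.2, 0.8, -2.0]
finger_gap: 0.451
```

Call:
play_rows([
  [30,[0,0,-0.001],0],
  [30,[0,0,-0.001],0],
  [30,[0,0,0],0],
])

```text
t: 16.3
ee_pos: [0.5707, -0.1344, 0.3481]
orientation: [0.865, -0.502, -0.0, 0.0]
force: [0.3, 0.1, -1.8]
finger_gap: 0.449
```

No contact force and the hub's underside is already 1.5 mm below the shaft's end. The screw tip reaches the shaft end at TCP z of about 0.3456, so I go slowly through there.

Call:
play_rows([
  [30,[0,0,-0.001],0],
  [30,[0,0,-0.001],0],
  [30,[0,0,-0.001],0],
  [30,[0,0,-0.001],0],
  [30,[0,0,0],0],
])

```text
t: 16.72
ee_pos: [0.5707, -0.1344, 0.3441]
orientation: [0.865, -0.502, -0.0, 0.0]
force: [0.7, -0.3, -1.1]
finger_gap: 0.45
```

Call:
play_rows([
  [30,[0,0,-0.001],0],
  [30,[0,0,-0.001],0],
  [30,[0,0,-0.001],0],
  [30,[0,0,-0.001],0],
  [30,[0,0,0],0],
])

```text
t: 17.13
ee_pos: [0.5707, -0.1344, 0.3401]
orientation: [0.865, -0.502, -0.0, 0.0]
force: [-0.1, 0.6, -2.0]
finger_gap: 0.455
```

Past the screw level with no force, so the screw is over the flat. Down to TCP z of about 0.3116.

Call:
play_rows([
  [30,[0,0,-0.002],0],
  [30,[0,0,-0.002],0],
  [30,[0,0,-0.002],0],
  [30,[0,0,-0.002],0],
  [30,[0,0,-0.002],0],
  [30,[0,0,-0.002],0],
])

```text
t: 17.63
ee_pos: [0.5708, -0.1344, 0.3281]
orientation: [0.865, -0.502, -0.0, -0.0]
force: [-0.9, 0.3, -1.7]
finger_gap: 0.45
```

Call:
play_rows([
  [30,[0,0,-0.003],0],
  [30,[0,0,-0.003],0],
  [30,[0,0,-0.003],0],
  [30,[0,0,-0.003],0],
  [30,[0,0,-0.002],0],
  [30,[0,0,-0.0015],0],
  [30,[0,0,0],0],
  [30,[0,0,0],0],
])

```text
t: 18.3
ee_pos: [0.5708, -0.1344, 0.3128]
orientation: [0.865, -0.502, -0.0, 0.0]
force: [-0.7, -0.3, -3.0]
finger_gap: 0.455
```

```bash
python3 - <<'E'
from h import *
s=r.sense();print(s["t"],s["ee_pos"],s["force"],s["moment"],s["finger_gap"]);m=R.from_quat(s["orientation"]).as_matrix();print(np.degrees(np.arctan2(m[1,0],m[0,0])),m[:,2])
im=viewer.snapshot("wrist");cv2.imwrite("pics/w10.png",im)
c=im[200:340,240:400].astype(float);c=np.clip(c*1.1,0,255).astype(np.uint8)
cv2.imwrite("pics/w10c.png",cv2.resize(c,None,fx=4,fy=4,interpolation=cv2.INTER_CUBIC))
im=viewer.snapshot("scene");cv2.imwrite("pics/s10.png",im)
cv2.imwrite("pics/s10c.png",cv2.resize(im[130:230,240:350],None,fx=6,fy=6,interpolation=cv2.INTER_CUBIC))
im=viewer.snapshot("top");cv2.imwrite("pics/t10.png",im)
E
```

```text
18.3 [ 0.57076738 -0.1344227   0.31279193] [-0.66934802 -0.25640632 -3.03629607] [-0.00099432 -0.00740427  0.03156425] 0.4547998779645396
-60.263370555994044 [-9.82305644e-05  4.23121661e-05 -9.99999994e-01]
```

View pics/w10c.png

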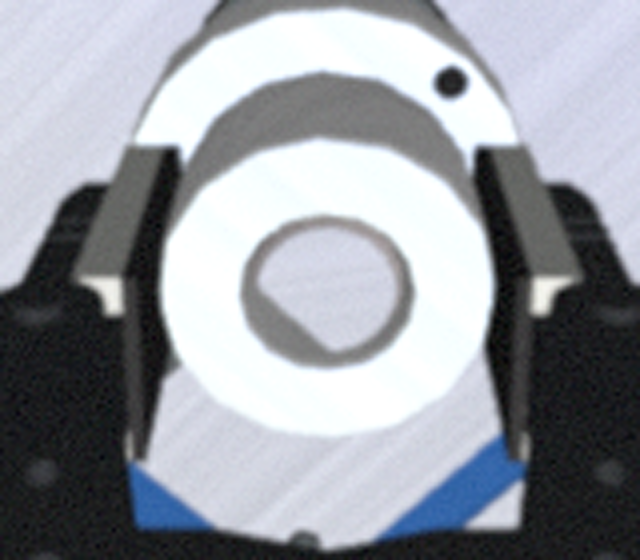

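View pics/s10c.png

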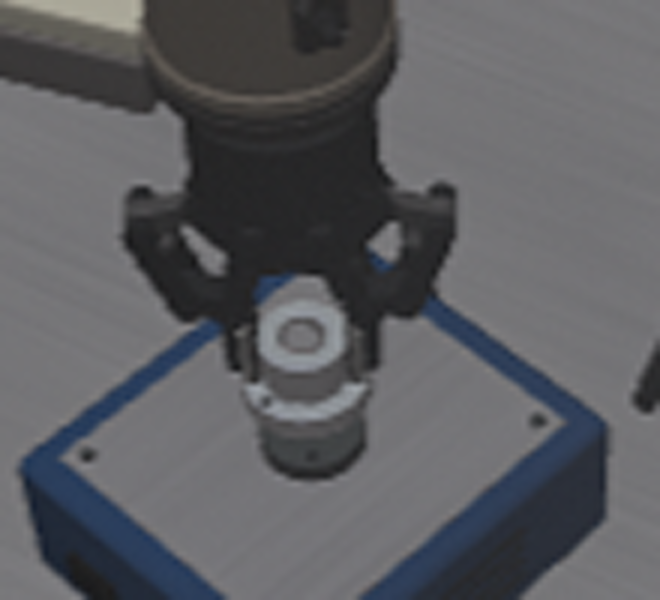

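View pics/w10.png

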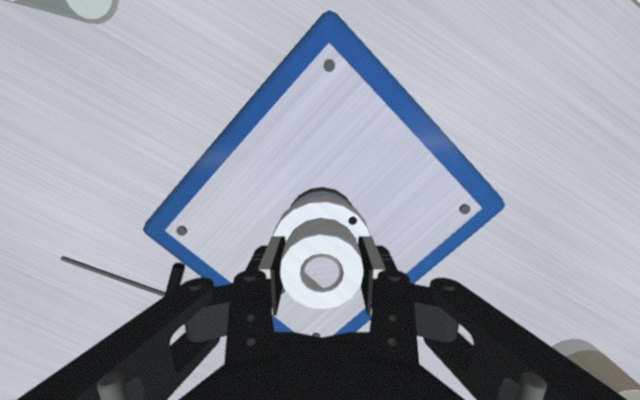

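The hub is on: the D-shaped shaft end shows inside the bore at about (322,272), with the flat to the lower left and the screw head beside it. By height bookkeeping I'm 1.2 mm high, so I check the angles and lower by 1 mm.

Call:
play_rows([
  [30,[0,0,-0.001],0],
  [30,[0,0,0],0],
  [30,[0,0,0],0],
  [30,[0,0,0],0],
])

```text
t: 18.78
ee_pos: [0.5708, -0.1344, 0.3119]
orientation: [0.865, -0.502, 0.0, -0.0]
force: [0.6, 0.5, -2.2]
finger_gap: 0.457
```

```bash
python3 - <<'E'
from h import *
s=r.sense();print(s["t"],s["ee_pos"],s["force"],s["finger_gap"],np.abs(s["qvel"]).max())
C=cam("wrist",s);im=viewer.snapshot("wrist")
c=im[240:305,285:360];cv2.imwrite("pics/w11c.png",cv2.resize(c,None,fx=9,fy=9,interpolation=cv2.INTER_CUBIC))
f=lambda x,y,z: at((240+x/4-.38,200+y/4-.38),z,"wrist",C)
A,B=f(258,285,.162),f(335,352,.162);v=(B-A)[:2];print("flat normal",np.degrees(np.arctan2(v[1],v[0]))+90,np.degrees(np.arctan2(v[1],v[0]))-90)
h=f(452,82,.138);b=f(327,289,.162)
for cc in (s["ee_pos"],b): d=(h-cc)[:2];print("hole",np.hypot(*d),np.degrees(np.arctan2(d[1],d[0])),"+180=screw")
W=np.array([at(p,.091,"wrist",C) for p in [(329,65),(464,209),(181.5,230.5)]])
v=(W[0]-W[1])[:2];print("rot x axis? ",np.degrees(np.arctan2(v[1],v[0])));v=(W[0]-W[2])[:2];print(np.degrees(np.arctan2(v[1],v[0])))
# bystanders vs start in top
a=cv2.imread("pics/top0.png");b=cv2.imread("pics/t10.png")
C=cam("top")
for q in ["spacer","beaker","tube_rack","tip_box","bottle","hex_driver","screwdriver"]:
    L=viewer.landmark_of("scene",q)
    if q=="spacer": viewer.snapshot("scene"); L=viewer.landmark_of("scene",q)
    print(q,[(round(d["score"],2),np.round(at(d["xy"],0,"scene"),3)) for d in L[:2]])
E
```

```text
18.7833 [ 0.5707792  -0.13441789  0.31185188] [ 0.56108548  0.46880295 -2.24072349] 0.4566439643029073 0.002511282520441498
flat normal -15.170719999608338 -195.17071999960834
hole 0.02337848157818787 -14.355696296903801 +180=screw
hole 0.023495979209547633 -14.999214973119287 +180=screw
rot x axis?  75.60474727652829
-14.195922397956496
spacer [(0.67, array([0.509, 0.332, 0.   ])), (0.61, array([ 0.465, -0.194,  0.   ]))]
beaker [(0.63, array([0.619, 0.117, 0.   ]))]
tube_rack [(0.73, array([0.696, 0.349, 0.   ]))]
tip_box [(0.76, array([ 0.351, -0.435,  0.   ]))]
bottle [(0.68, array([ 0.525, -0.512,  0.   ]))]
hex_driver [(0.49, array([0.374, 0.007, 0.   ]))]
screwdriver [(0.55, array([0.335, 0.311, 0.   ]))]
```

View pics/w11c.png

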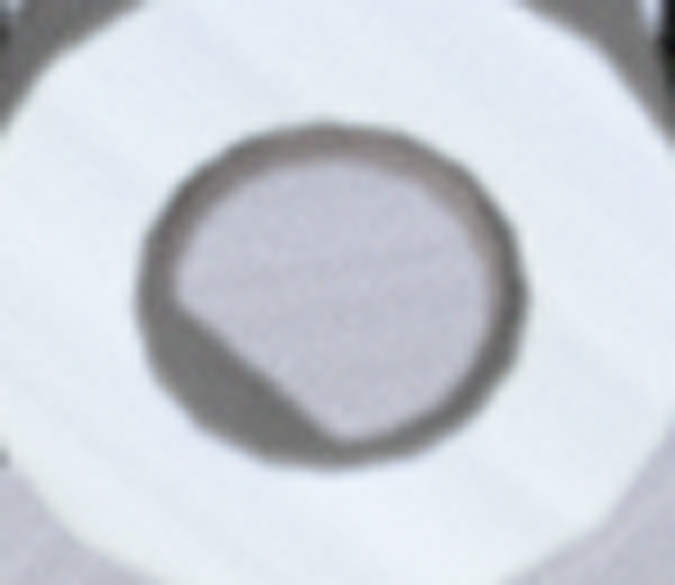

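All checks agree: flat normal about 164.8°, screw about 165.3°, panel side about 165.7°. The shaft end is concentric in the bore to about 0.3 px, and the bystanders are unmoved. I hand in.

```bash
python3 - <<'E'
from rig import r
print(r.sense()["t"]);print(r.sign_off())
E
```

```text
19.2833
the job is handed in; nothing more can be done
None
```

I turned the shaft with the jaws on its flat and back, by about 104°, until the flat faced the control-panel side. I then gripped the silver hub by its neck after a centring squeeze, and lowered it over the shaft without any noticeable contact force. I handed the job in at 19.3 s with the hub held in a 50 N grip.

Last checks before hand-in (the hand-in itself reports no verdict):

| Check | Result |
|---|---|
| Flat's normal against panel side | about 164.8° against 165.7° |
| Set screw against flat's normal | about 165.3° against 164.8° |
| Hub on shaft | shaft end concentric in the bore to a fraction of a millimetre in the wrist image |
| Flush with shaft end | about 0.2 mm high, from the arm's height at the grip and at the end |
| Level | tool axis vertical; hub tilt not measured separately |
| Stillness | wrist force about 2 N, mostly the hub's weight; joints still |
| Other things on the bench | all within about 12 mm of where they started, which is within the detector's noise |

No check failed. The only disagreement was that the camera and touch estimates of the shaft's position differed by about 1 mm. I used the touch values.

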